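# Set the dial gauge to the specimen and close the guard

### The job

Push the carriage with the black dial gauge along its rails towards the little vice until it is fully home against the brass stop bar, then push the open orange-framed guard over and fully down above the vice. Only push: the carriage must stay down between its rails and never be lifted or tipped, and the weights, tools and other things standing about must be left where they are.

Things in the scene. Friction and masses are not known exactly. Their poses are not given: they have to be found in the camera images.
- fixture: fixed steel gauge fixture; origin under the centre of its bed (360 along x, 200 along y, 12 thick, on the table). +x runs along the rails towards the vice, +z up. Two rails (x -175 to 55, y +-32 to +-44, top 32 above the table) guide the carriage. Vice at x 87 to 133, y +-30, top z 84 with white specimen. Two posts at x 156, y +-64, 107 high carry the guard's hinge
- stop (a point): middle of the near (-x) face of the brass stop bar across the rails' end: fixture x 55, y 0, 21 above the table; bar top 30 above the table. The carriage is home when its foot's front face touches this bar, its origin then at x = 0, y = 0 of the fixture frame
- carriage: loose gauge carriage, 0.4 to 0.9 kg; slides with friction on the bed, 2 mm play to each rail, stays where pushed; starts 55 to 100 short of home. Origin under the centre of its foot (12 above the table), axes along the fixture's. Foot 110 (x) x 60 (y) x 22 high, cover plate 84 wide (y) to z 28; black gauge box x -43 to 27, y +-16, up to z 98, dial on -y; thin feeler to +x
- push_point (a point): middle of the rear (-x) face of the carriage's upright steel push plate, the place to push: 63 behind the carriage's origin and 43 above it, 55 above the table. The plate is 70 wide (y), 8 thick, from 22 to 90 above the carriage's origin
- guard (a joint): angle of the guard flap about its hinge, rad: 0 = shut, level above the vice against its limit; grows as it opens upwards (starts 1.2 to 1.6, nearly upright; limit 1.9). The stiff hinge (0.13 N m) stays at any angle and does not fall, so it must be pushed all the way; about 2 N at the free edge does it
- guard_hinge (a point): middle of the guard's hinge axis, at fixture x 150, y 0, 105 above the table; the axis lies along the fixture's y. This frame turns with the flap: the flap extends along its -x, its z is the normal of the outer (upper when shut) face, which lies 6 out from the axis
- guard_edge (a point): point on the guard's outer face, middle of the wide orange bar by the free edge, the place to push: 90 from the hinge axis along the flap, 6 out. Flap 105 long, 110 wide (y), 6 thick, clear window; orange sides hang 20 below its inner face. Shut, the outer face is level 111 above the table, free edge at fixture x 45. Open, it stands over the hinge, outer face turned to fixture +x
- weight_big: bystander, loose: brass calibration weight with a knob top, 28 dia x 42 tall, standing on the fixture bed beside one rail; origin at the centre of its underside
- weight_small: bystander, loose: brass calibration weight, 22 dia x 32 tall, standing on the fixture bed beside the other rail; origin at the centre of its underside
- jar: bystander, loose: small amber glass jar with black cap, 40 dia x 50 tall, on the table beyond the fixture; origin at the centre of its underside
- screwdriver: bystander, loose: screwdriver 160 long lying on the table between robot and fixture; origin at the centre of its underside
- loupe: bystander, loose: black ring loupe, 40 dia x 28 tall, on the table between robot and fixture; origin at the centre of its underside
- tray: bystander, loose: shallow blue parts tray 90 x 130 x 20, on the table beyond the fixture; origin at the centre of its underside
- gauge_block: bystander, loose: steel gauge block 30 x 45 x 20, on the table beyond the fixture; origin at the centre of its underside
There are look-alikes about, which are no part of the job. What is shaped like the carriage but green or pink is not meant.

How it is judged:
On the way, in this order (a step that is already met when the one before it is completed fails the run):
1. the carriage is home against the stop (within 3 mm) while the guard is still open (over 0.8 rad) (x of carriage in the frame of fixture between -0.003 and 0.004 m and z of carriage in the frame of fixture below 0.016 m and angle between carriage's own z axis and vertical below 0.06 rad and value of joint guard above 0.8 rad), for 0.2 s.
2. the guard is down (under 0.06 rad) (value of joint guard below 0.06 rad), for 0.2 s.
At the end, for the whole second after the job is handed in: the carriage rests level between the rails, within 3 mm of the stop bar, and the guard is shut to within 0.06 rad (x of carriage in the frame of fixture between -0.003 and 0.004 m and z of carriage in the frame of fixture below 0.016 m and angle between carriage's own z axis and vertical below 0.06 rad and value of joint guard below 0.06 rad and linear speed of carriage below 0.01 m/s); the robot touches nothing.
It fails at once if the carriage is lifted more than 10 mm or tipped by more than 0.2 rad (z of carriage in the frame of fixture above 0.022 m or angle between carriage's own z axis and vertical above 0.2 rad).
It fails at once if a bystander (weight, jar, screwdriver, loupe, tray, gauge block) is moved by more than 20 mm (distance of any of weight_big, weight_small, jar, screwdriver, loupe, tray, gauge_block from where it was at the start of the episode above 0.02 m).
It also fails if it takes over 45 s, if anything falls off the work surface, if the arm or the gripper's body presses on something with over 40 N, if the wrist force passes 120 N, or if a joint passes its speed limit or range.

### The arm

A 6-joint arm with a two-finger parallel gripper is mounted at the origin on the work surface. World frame = base frame: x ahead of the robot, y to its left, z up, the work surface at z = 0. Lengths are in m, angles in rad, forces in N, time in s.
With the tool pointing down it reaches from about 0.2 to 0.875 m from the base axis. Payload 3.4 kg.
Tool frame: the origin (TCP) lies at the centre of the arm's flange, where the gripper is bolted on; the fingertips stand 199 mm ahead of it and the grasp point (between the pads) lies 180 mm ahead of it (bot.grip_depth is the distance from the TCP to the grasp point, in m); z points along the fingers, y is the line along which they close (so a half turn about z gives the same grasp; the last joint's range is limited). The gripper opens to 94 mm and grips with 3 to 60 N. Pads are 16 mm wide; open, the fingers measure 119 mm over their backs; the gripper's body (75 mm by 177 mm) begins 78 mm behind the grasp point.
Start: joints at [1.146, 0.276, 1.505, -0, 1.361, -0.121], TCP at [0.172, 0.549, 0.405] pointing down, gripper open.
Joint ranges: [-2.89, 2.89], [-0.75, 2.08], [0.22, 2.7], [-1.18, 4.32], [0.11, 2.71], [-2.7, 2.7]. Speed limits (rad/s): [2.57, 2.57, 3.14, 3.14, 3.14, 3.14].

### API

Orientations are given as a unit quaternion [x, y, z, w].
In Python, from workcell import bot, imaging, ticket, spotter gives the robot as it stands.
- The arm moves only by the tool carry_out, never from a script. Its arguments are lists of equal length, an entry for each row: "turn": the turn, a rotation vector about the world's x, y, z as a fraction of full scale, a list of three; "offset": the shift along the world's x, y, z as a fraction of full scale, a list of three; "gripper": the closure, from -1 (fully open) to 1 (shut), so that 0 is half open. A call has 1 to 12 rows; each row shifts and turns the commanded pose from where the row before left it; what a row does not reach is not made up. Full scale, the value 1, is 400 mm for a shift and pi rad for a turn. A row lasts 1/10 s, in which the tool goes at most 50 mm and 8.59 degrees, less where a joint would pass 70% of its speed; a pose out of reach is approached as far as the arm can. A call with a number of a shift or a turn outside -1 to 1 is refused whole. A call with a gripper value outside its range is refused whole. The fingers move at their own pace and stop on an object; "grip_force" is the grip in N (left out, the last holds). Time passes only in rows, so rows that do not move let the fingers close. It gives the time, the measured TCP pose, the force, the opening and the grip force at its end, in the units of the state.
- bot.get_state(): the state, without advancing time (a new reading comes with each control period).
- imaging.camera(name): name is "side" or "top"; returns a dict with "color" (420x560x3 uint8, blue, green, red), "range_z" (420x560 float32, m along the optical axis (not along the pixel's ray), 0 where there is no reading), "K" (3x3 intrinsics, pixels), "D" ([k1, k2, p1, p2, k3] as OpenCV has them; the pictures are not rectified), "origin" and "orientation" of the camera in the world. Camera axes: x right, y down, z forward; pixel columns grow to the right and rows downward; lengths in m; the calibration is good to about 2 mm. A picture is of the moment at which its call begins.
- ticket.job_done(): hands the job in; it is judged then, once.
Trained networks look in a picture, given as the dict that the camera call returned (one of the last four; its "shot" number tells which), for a name from the list of things; names that differ only in an ending like _2 or _b are one class to them, and where a whole thing is asked for, a point or a joint stands for the part that bears it (a point fixed in the world has none). Each returns a list of dicts, best first, with "p" (0 to 1); they miss things now and then, are a little off and sometimes report something else, mostly with a low value. They report only what shows in the picture. A call takes as long as a camera call. They do not tell look-alikes from the thing itself.
- spotter.trace(name, picture): "region" (420x560 bool, what is visible of it) and "xy" ([column, row] in pixels, amid what is visible of it).
The state is a dict: "time_s": time; "joint_pos": joint angles; "joint_vel": joint speeds; "tau": joint torques, N m; "tcp_pos": TCP position; "eef_rot": TCP orientation; "contact_force": force on the tool from outside, world axes, zero at the start; "wrist_torque": the same for the moment, N m; "opening": opening from 0.0 (shut) to 1.0 (fully open); "grasp_force": force on a finger pad.
Only numpy, scipy, OpenCV 4.12 (cv2) and the standard library are available. Lean on these libraries where they do the work, as an engineer would, in place of code of your own. Each camera call takes 0.05 s, during which the arm holds its last target. There are 200 camera calls.

## Working session

There is one attempt and no reset: what is moved stays moved. The work goes in short steps, Python scripts to look and compute and a tool call to move; the robot and the scene stay as the last step left them, time stands still between calls to the robot, and variables do not carry over. Pictures are saved under pics/ and viewed, at most 10 in all, crops included, and the job is handed in when it is done.

Besides the shell and the picture viewer there is one more tool, called after ">>>" by a JSON object that holds its "fn" and its "kwargs". carry_out: Moves the arm, as the interface text tells. Its arguments: {"type":"object","properties":{"turn":{"type":"array","items":{"type":"array","items":{"type":"number"}}},"offset":{"type":"array","items":{"type":"array","items":{"type":"number"}}},"gripper":{"type":"array","items":{"type":"number"}},"grip_force":{"type":"number"}},"required":["turn","offset","gripper"]}

```bash
mkdir -p pics; cat > h.py <<'E'
import numpy as np, cv2
from scipy.spatial.transform import Rotation as R
from workcell import bot, imaging, ticket, spotter
def cloud(c):
    h,w=c["range_z"].shape
    u,v=np.meshgrid(np.arange(w),np.arange(h))
    p=cv2.undistortPoints(np.stack([u,v],-1).reshape(-1,1,2).astype(np.float64),np.array(c["K"]),np.array(c["D"])).reshape(h,w,2)
    z=c["range_z"][...,None]
    P=np.concatenate([p*z,z],-1)
    W=P@R.from_quat(c["orientation"]).as_matrix().T+np.array(c["origin"])
    W[c["range_z"]==0]=np.nan
    return W
E
python3 - <<'E'
from h import *
for n in("side","top"):
    c=imaging.camera(n); cv2.imwrite(f"pics/{n}0.png",c["color"]); np.savez(f"{n}0.npz",W=cloud(c),c=c["color"])
    print(n,np.round(c["origin"],3),np.round(c["orientation"],3))
    W=cloud(c)
    for k in("fixture","carriage","guard","weight_big","weight_small","jar","screwdriver","loupe","tray","gauge_block"):
        for d in spotter.trace(k,c)[:3]:
            print(k,round(d["p"],2),np.round(d["xy"]),d["region"].sum(),np.round(np.nanmedian(W[d["region"]],0),3))
print(bot.get_state())
E
```

```text
side [ 0.406 -0.657  0.667] [ 0.899 -0.131  0.05  -0.415]
fixture 0.77 [239. 245.] 12206 [0.511 0.005 0.012]
fixture 0.41 [230. 159.] 2224 [0.524 0.116 0.162]
carriage 0.94 [194. 166.] 1208 [0.452 0.275 0.051]
carriage 0.86 [336. 378.] 4035 [ 0.572 -0.368  0.059]
carriage 0.69 [256. 274.] 2380 [ 0.507 -0.145  0.076]
guard 0.84 [229. 158.] 2190 [0.524 0.116 0.162]
weight_big 0.74 [294. 272.] 287 [ 0.587 -0.133  0.037]
weight_big 0.25 [182. 290.] 531 [ 0.373 -0.101  0.021]
weight_small 0.61 [223. 290.] 111 [ 0.44  -0.128  0.032]
weight_small 0.26 [237. 244.] 12447 [0.511 0.004 0.012]
jar 0.94 [318. 226.] 411 [ 0.682 -0.014  0.038]
jar 0.47 [322. 199.] 1520 [0.735 0.109 0.005]
screwdriver 0.73 [182. 292.] 496 [ 0.373 -0.103  0.022]
loupe 0.84 [174. 228.] 309 [0.373 0.087 0.019]
tray 0.71 [322. 201.] 1509 [0.735 0.108 0.004]
gauge_block 0.77 [335. 287.] 377 [ 0.661 -0.173  0.019]
top [ 0.37  -0.05   0.938] [ 0.714 -0.691  0.081 -0.085]
fixture 0.93 [260. 243.] 12749 [0.506 0.002 0.012]
carriage 0.91 [421. 213.] 2341 [ 0.575 -0.345  0.031]
carriage 0.91 [135. 253.] 2420 [0.467 0.267 0.044
[... 664 characters left out ...]
]
{'time_s': 1.1, 'joint_pos': array([ 1.14597735e+00,  2.75935553e-01,  1.50488632e+00, -1.85847312e-06,
        1.36069763e+00, -1.20974034e-01]), 'joint_vel': array([ 0.00089232,  0.00090548,  0.00044428, -0.00148744,  0.00127803,
        0.00153026]), 'tau': array([ 9.61698315e-04, -4.04475510e+01, -2.37501919e+01,  7.00056902e-02,
        2.49265996e-02, -7.24642319e-06]), 'tcp_pos': array([0.17203919, 0.54869256, 0.40467818]), 'eef_rot': array([1.51338547e-01, 9.88481989e-01, 3.49744185e-05, 1.07323392e-05]), 'contact_force': array([-0.21113257, -0.11925973,  0.28052609]), 'wrist_torque': array([ 0.02177012,  0.03527524, -0.04633091]), 'grasp_force': 0.0, 'opening': 0.9950379191012764}
```

```bash
python3 - <<'E'
import cv2,numpy as np
a=cv2.imread("pics/side0.png");b=cv2.imread("pics/top0.png")
cv2.imwrite("pics/side0c.png",cv2.resize(a[110:410,140:400],None,fx=2,fy=2,interpolation=cv2.INTER_CUBIC)[:600])
cv2.imwrite("pics/top0c.png",cv2.resize(b[140:340,100:480],None,fx=2.1,fy=2.1,interpolation=cv2.INTER_CUBIC)[:,:800])
E
```

```text
(no output)
```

View pics/side0c.png

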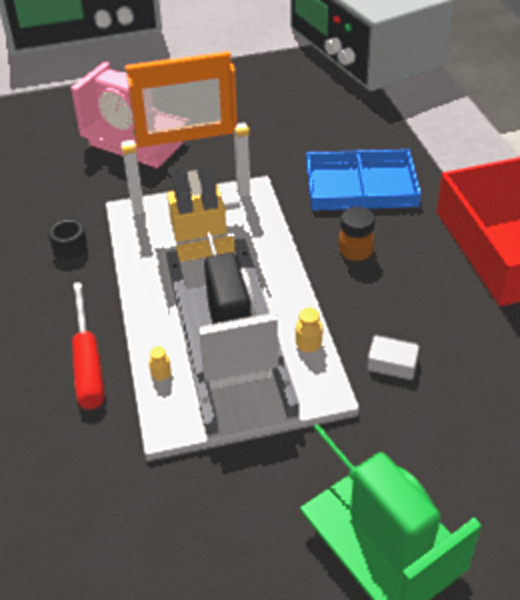

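View pics/top0c.png

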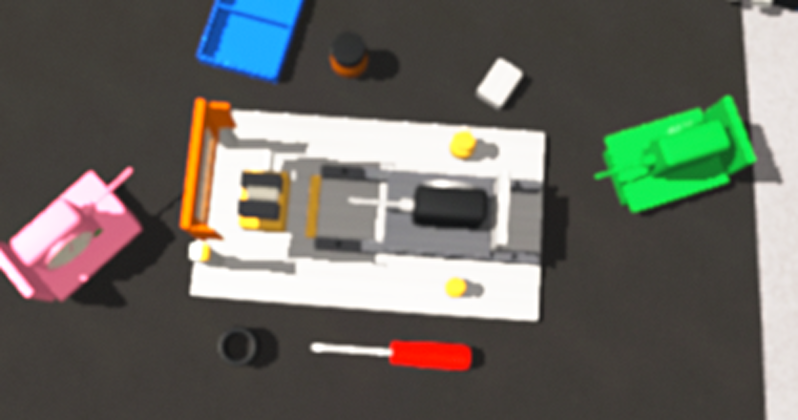

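The three carriage-shaped things in the top view are pink (135,253), green (421,213), and steel with a black gauge (312,239). The last is the right one: it has the black box and stands between the rails, so the crops above confirm it. Next I'll fit the fixture's pose.

```bash
python3 - <<'E'
from h import *
def fit(name):
    d=np.load(f"{name}0.npz");W=d["W"]; c=d["c"].astype(int)
    m=(np.abs(W[...,2]-.012)<.006)&(c.min(-1)>130)&(W[...,0]>.38)&(W[...,0]<.64)&(W[...,1]>-.25)&(W[...,1]<.2)
    m=cv2.morphologyEx(m.astype(np.uint8),cv2.MORPH_OPEN,np.ones((3,3)))
    n,l,s,_=cv2.connectedComponentsWithStats(m)
    m=np.isin(l,[i for i in range(1,n) if s[i,4]>300])
    P=W[m][:,:2].astype(np.float32)
    r=cv2.minAreaRect(P*1000); print(name,m.sum(),r,np.round(cv2.boxPoints(r)))
    return W,c
for n in("top","side"):
    W,c=fit(n)
    o=(c[...,2]>180)&(c[...,0]<60)&(c[...,1]<150)&(W[...,2]>.1)
    P=W[o]; print("guard pts",len(P),np.nanpercentile(P,[1,50,99],axis=0).round(3))
    # push plate top
    q=(W[...,2]>.085)&(W[...,2]<.115)&(c.min(-1)>110)&(W[...,1]<-.1)&(W[...,1]>-.2)&(abs(W[...,0]-.51)<.06)
    print("plate",q.sum(),np.nanpercentile(W[q],[2,50,98],axis=0).round(3) if q.sum() else "")
E
```

```text
top 9222 ((515.3631591796875, -34.3372802734375), (360.96173095703125, 199.59036254882812), 87.73352813720703) [[ 409. -211.]
 [ 608. -219.]
 [ 622.  142.]
 [ 423.  150.]]
guard pts 168 [[0.467 0.091 0.12 ]
 [0.513 0.11  0.203]
 [0.575 0.119 0.21 ]]
plate 210 [[ 0.477 -0.165  0.087]
 [ 0.517 -0.159  0.102]
 [ 0.543 -0.102  0.107]]
side 5479 ((516.8309936523438, -32.70808410644531), (361.5861511230469, 200.57504272460938), 87.68183135986328) [[ 409. -209.]
 [ 610. -217.]
 [ 624.  144.]
 [ 424.  152.]]
guard pts 83 [[0.469 0.095 0.177]
 [0.524 0.113 0.208]
 [0.576 0.117 0.211]]
plate 435 [[ 0.478 -0.166  0.086]
 [ 0.514 -0.163  0.098]
 [ 0.545 -0.11   0.109]]
```

>>> {"fn": "carry_out", "kwargs": {"turn": [[0,0,0.021],[0,0,0.021],[0,0,0.021],[0,0,0.021],[0,0,0],[0,0,0],[0,0,0],[0,0,0],[0,0,0],[0,0,0]], "offset": [[0,0,0.11],[0.049,-0.113,0],[0.049,-0.113,0],[0.049,-0.113,0],[0.049,-0.113,0],[0.049,-0.113,0],[0.049,-0.113,0],[0.049,-0.113,0],[0.049,-0.113,0],[0.049,-0.113,0]], "gripper": [1,1,1,1,1,1,1,1,1,1]}}

```text
time_s: 2.1
tcp_pos: [0.3485, 0.14, 0.4491]
eef_rot: [0.02, 1.0, 0.0, 0.001]
contact_force: [1.1, 0.6, 0.3]
opening: 0.184
grasp_force: 0.0
```

>>> {"fn": "carry_out", "kwargs": {"turn": [[0,0,0],[0,0,0],[0,0,0],[0,0,0],[0,0,0],[0,0,0],[0,0,0],[0,0,0],[0,0,0]], "offset": [[0.049,-0.113,0],[0.049,-0.113,0],[0.049,-0.113,0],[0.049,-0.113,0],[0.049,-0.113,0],[0.049,-0.113,0],[0.049,-0.113,0],[0.049,-0.113,0],[0,0,0]], "gripper": [1,1,1,1,1,1,1,1,1]}}

```text
time_s: 3.0
tcp_pos: [0.5072, -0.225, 0.4475]
eef_rot: [0.022, 1.0, -0.001, 0.0]
contact_force: [-0.0, 0.9, -0.1]
opening: 0.006
grasp_force: 0.0
```

```bash
python3 - <<'E'
from h import *
s=bot.get_state(); print(s["tcp_pos"],R.from_quat(s["eef_rot"]).as_matrix().round(3),s["opening"],s["time_s"],s["joint_pos"].round(2))
E
```

```text
[ 0.5072372  -0.22502485  0.44749834] [[-0.999  0.045  0.001]
 [ 0.045  0.999 -0.003]
 [-0.001 -0.003 -1.   ]] 0.0055871240520596705 3.0 [-0.54  0.22  1.47 -0.    1.44 -2.07]
```

>>> {"fn": "carry_out", "kwargs": {"turn": [[0,0,0],[0,0,0],[0,0,0],[0,0,0],[0,0,0],[0,0,0],[0,0,0],[0,0,0],[0,0,0],[0,0,0],[0,0,0],[0,0,0]], "offset": [[0,0,-0.11],[0,0,-0.11],[0,0,-0.11],[0,0,-0.11],[0,0,-0.056],[0,0,0],[0.001,0.025,0],[0.001,0.025,0],[0.001,0.025,0],[0.001,0.025,0],[0.001,0.025,0],[0,0,0]], "gripper": [1,1,1,1,1,1,1,1,1,1,1,1]}}

```text
time_s: 4.2
tcp_pos: [0.5074, -0.1685, 0.2511]
eef_rot: [0.019, 1.0, -0.0, 0.001]
contact_force: [0.2, 0.2, -0.0]
opening: 0.005
grasp_force: 0.0
```

```bash
python3 - <<'E'
from h import *
c=imaging.camera("side"); cv2.imwrite("pics/side1.png",cv2.resize(c["color"][110:360,140:400],None,fx=2.3,fy=2.3))
print(bot.get_state()["contact_force"])
E
```

```text
[-0.16829607  0.21097251  0.55243353]
```

View pics/side1.png

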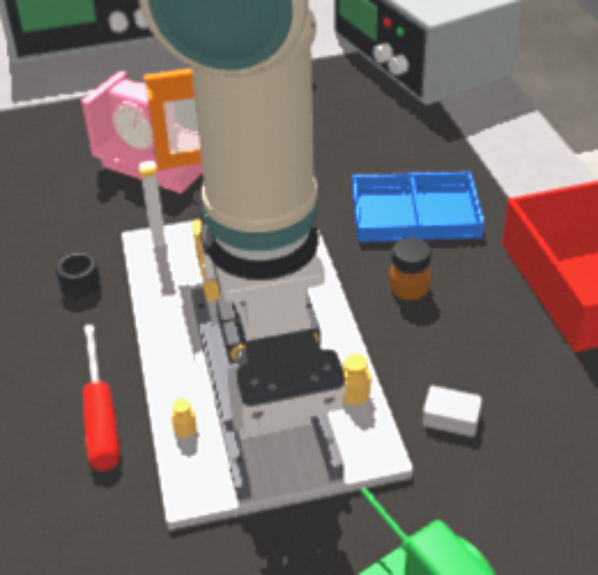

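>>> {"fn": "carry_out", "kwargs": {"turn": [[0,0,0],[0,0,0],[0,0,0],[0,0,0]], "offset": [[0.0005,0.0125,0],[0.0005,0.0125,0],[0.0005,0.0125,0],[0.0005,0.0125,0]], "gripper": [1,1,1,1]}}

```text
time_s: 4.65
tcp_pos: [0.5083, -0.1499, 0.2506]
eef_rot: [0.02, 1.0, -0.0, 0.0]
contact_force: [1.1, -4.9, 1.8]
opening: 0.003
grasp_force: 2.5
```

```bash
python3 - <<'E'
from h import *
s=bot.get_state();print(s["tcp_pos"],s["contact_force"])
c=imaging.camera("top");W=cloud(c); cv2.imwrite("pics/top1.png",cv2.resize(c["color"][160:330,160:420],None,fx=3,fy=3)[:600,:800])
c=imaging.camera("side"); W=cloud(c)
for d in spotter.trace("carriage",c): print(d["p"],d["xy"],np.nanmedian(W[d["region"]],0))
E
```

```text
[ 0.50827536 -0.14991629  0.25055668] [ 1.11786918 -4.91207438  1.83238542]
0.92 [237.2, 274.9] [ 0.48213008 -0.1253899   0.03925264]
0.9 [191.3, 166.7] [0.45075359 0.27540201 0.05239002]
0.7 [332.1, 377.8] [ 0.57174277 -0.36753346  0.05917753]
```

View pics/top1.png

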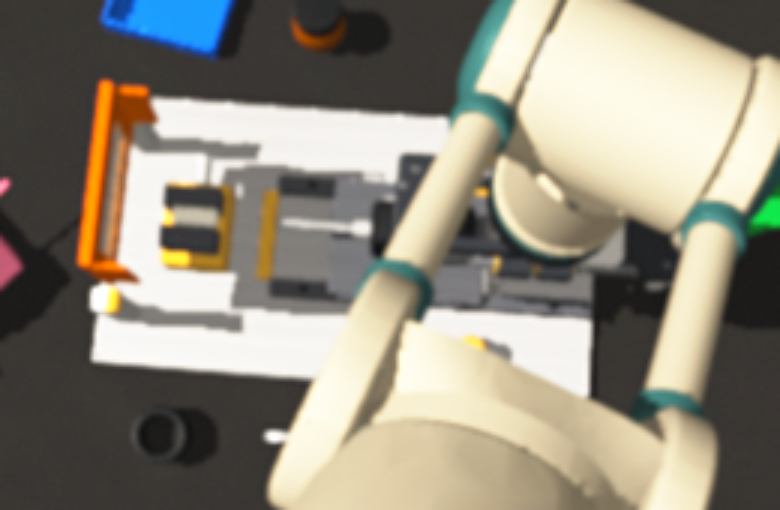

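The top view shows the fingers behind the push plate, the carriage still short of the brass bar (about column 268), and the guard open at the left. There is now about 5 N of contact force, so I'll keep pushing.

>>> {"fn": "carry_out", "kwargs": {"turn": [[0,0,0],[0,0,0],[0,0,0],[0,0,0],[0,0,0],[0,0,0],[0,0,0]], "offset": [[0.0005,0.0125,0],[0.0005,0.0125,0],[0.0005,0.0125,0],[0.0005,0.0125,0],[0.0005,0.0125,0],[0.0005,0.0125,0],[0.0005,0.0125,0]], "gripper": [1,1,1,1,1,1,1]}}

```text
time_s: 5.5
tcp_pos: [0.5094, -0.1143, 0.2503]
eef_rot: [0.02, 1.0, 0.0, -0.0]
contact_force: [0.4, -5.2, 2.4]
opening: 0.003
grasp_force: 2.5
```

>>> {"fn": "carry_out", "kwargs": {"turn": [[0,0,0],[0,0,0]], "offset": [[0.0005,0.01,0],[0,0.0075,0]], "gripper": [1,1]}}

```text
time_s: 5.7
tcp_pos: [0.5098, -0.1078, 0.2505]
eef_rot: [0.019, 1.0, -0.001, 0.0]
contact_force: [0.3, -11.4, 4.7]
opening: 0.004
grasp_force: 5.7
```

```bash
python3 - <<'E'
from h import *
c=imaging.camera("top");W=cloud(c);s=bot.get_state();print(s["tcp_pos"],s["contact_force"])
cv2.imwrite("pics/top2.png",cv2.resize(c["color"][160:330,160:420],None,fx=3,fy=3)[:600,:800])
E
```

```text
[ 0.50983221 -0.10777333  0.2505686 ] [-0.28060204 -8.32739529  2.21031144]
```

View pics/top2.png

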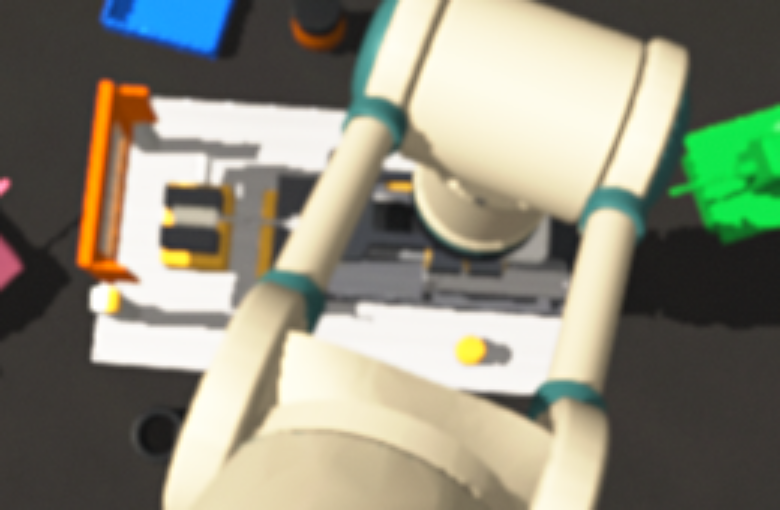

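The carriage front is now at the brass bar and the force has risen. I'll push slightly more to confirm.

>>> {"fn": "carry_out", "kwargs": {"turn": [[0,0,0],[0,0,0],[0,0,0]], "offset": [[0,0.0075,0],[0,0.005,0],[0,0,0]], "gripper": [1,1,1]}}

```text
time_s: 6.05
tcp_pos: [0.5101, -0.1058, 0.2518]
eef_rot: [0.018, 1.0, -0.005, 0.001]
contact_force: [-4.0, -18.2, 7.8]
opening: 0.003
grasp_force: 9.2
```

>>> {"fn": "carry_out", "kwargs": {"turn": [[0,0,0],[0,0,0],[0,0,0],[0,0,0],[0,0,0],[0,0,0],[0,0,0],[0,0,0],[0,0,0],[0,0,0],[0,0,0],[0,0,0]], "offset": [[0,-0.08,0],[0,0,0.12],[0,0,0.12],[0,0,0.12],[0,0,0.12],[0.006,0.12,0.02],[0.006,0.12,0],[0.006,0.12,0],[0.006,0.12,0],[0.006,0.12,0],[0.006,0.12,0],[0,0.08,0]], "gripper": [1,1,1,1,1,1,1,1,1,1,1,1]}}

```text
time_s: 7.25
tcp_pos: [0.5227, 0.1893, 0.4491]
eef_rot: [0.019, 1.0, 0.002, -0.002]
contact_force: [0.7, -0.8, 0.7]
opening: 0.003
grasp_force: 0.0
```

```bash
python3 - <<'E'
from h import *
c=imaging.camera("side");W=cloud(c);s=bot.get_state();print(s["tcp_pos"],s["joint_pos"].round(2))
f=np.array([.0396,.9992]);q=np.array([.516,-.0335])
L=(W[...,:2]-q)@f; Y=(W[...,:2]-q)@np.array([-.9992,.0396])
k=c["color"].astype(int)
# push plate rear face: z .06-.098
m=(abs(Y)<.03)&(W[...,2]>.05)&(W[...,2]<.095)&(L>-.12)&(L<-.02)&(k.min(-1)>90)
print("plate rear L",m.sum(),np.nanpercentile(L[m],[5,25,50,75]))
# same on the initial image
d=np.load("side0.npz");W0=d["W"];L0=(W0[...,:2]-q)@f;Y0=(W0[...,:2]-q)@np.array([-.9992,.0396])
m=(abs(Y0)<.03)&(W0[...,2]>.05)&(W0[...,2]<.095)&(L0>-.2)&(L0<-.1)&(d["c"].min(-1)>90)
print("initial",m.sum(),np.nanpercentile(L0[m],[5,25,50,75]))
o=(k[...,2]>180)&(k[...,0]<60)&(k[...,1]<150)&(W[...,2]>.12)
A=np.c_[L[o],W[...,2][o]];print("guard",len(A),np.percentile(A,[2,50,98],axis=0).round(3))
cv2.imwrite("pics/side2.png",cv2.resize(c["color"][110:360,140:400],None,fx=2.3,fy=2.3))
E
```

```text
[0.52257762 0.19249242 0.44892219] [ 0.22  0.23  1.46  0.01  1.45 -1.31]
plate rear L 516 [-0.06302192 -0.06222988 -0.06158351 -0.06082279]
initial 566 [-0.1320354  -0.13129264 -0.13061602 -0.12999934]
guard 47 [[0.127 0.12 ]
 [0.147 0.207]
 [0.15  0.211]]
```

View pics/side2.png

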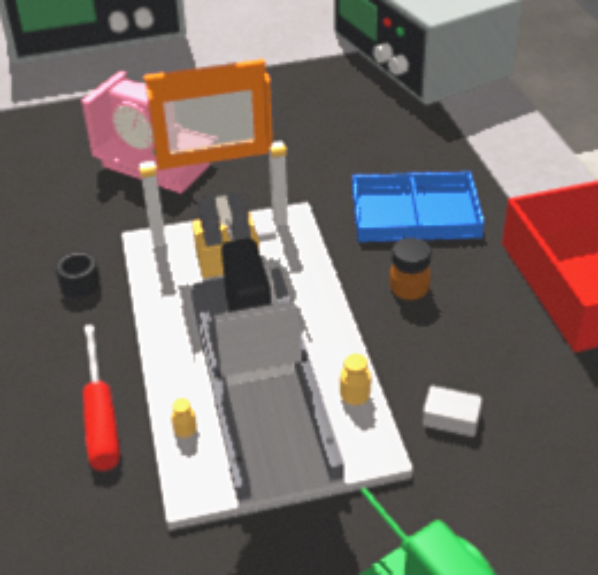

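The carriage is home: its plate's rear face is at -62 mm against the nominal -63, and the weights stand where they were. The guard is still upright. Next I'll go down behind it and sweep it over.

>>> {"fn": "carry_out", "kwargs": {"turn": [[0,0,0],[0,0,0],[0,0,0],[0,0,0],[0,0,0],[0,0,0],[0,0,0],[0,0,0],[0,0,0],[0,0,0],[0,0,0]], "offset": [[0,0,-0.075],[0,0,-0.075],[0,0,0],[-0.003,-0.075,0],[-0.003,-0.075,0],[-0.001,-0.0275,-0.001],[-0.001,-0.0275,-0.001],[-0.001,-0.026,-0.009],[-0.001,-0.026,-0.009],[-0.001,-0.024,-0.016],[-0.001,-0.024,-0.016]], "gripper": [1,1,1,1,1,1,1,1,1,1,1]}}

```text
time_s: 8.4
tcp_pos: [0.5193, 0.0628, 0.369]
eef_rot: [0.02, 1.0, 0.0, 0.0]
contact_force: [0.2, 1.3, -1.0]
opening: 0.002
grasp_force: 0.6
```

```bash
python3 - <<'E'
from h import *
c=imaging.camera("side");s=bot.get_state();print(s["tcp_pos"],s["contact_force"])
cv2.imwrite("pics/side3.png",cv2.resize(c["color"][110:360,140:400],None,fx=2.3,fy=2.3))
E
```

```text
[0.51896352 0.06161608 0.36784689] [ 0.67312312 -0.96872405 -0.58217953]
```

View pics/side3.png

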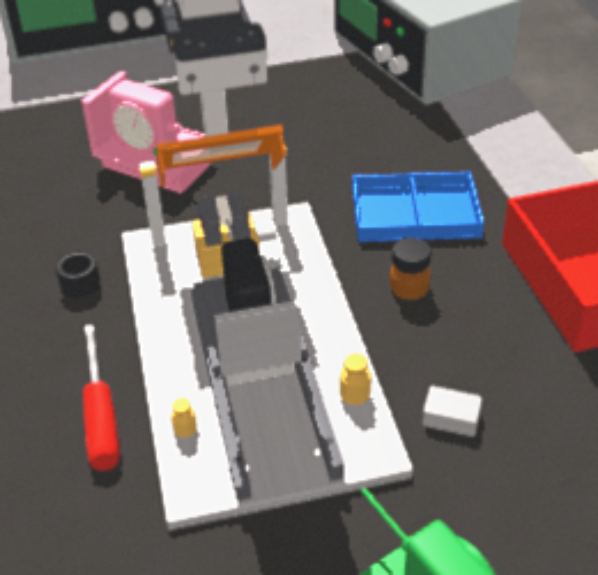

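The guard is about half over with the finger on its outer bar (picture about 215,140). I'll continue down.

>>> {"fn": "carry_out", "kwargs": {"turn": [[0,0,0],[0,0,0],[0,0,0],[0,0,0],[0,0,0],[0,0,0],[0,0,0],[0,0,0]], "offset": [[0,-0.008,-0.02],[0,-0.008,-0.02],[-0.001,-0.01,-0.025],[-0.001,-0.01,-0.025],[0,-0.006,-0.0275],[0,-0.006,-0.025],[0,0,-0.01],[0,0,0]], "gripper": [1,1,1,1,1,1,1,1]}}

```text
time_s: 9.25
tcp_pos: [0.5182, 0.044, 0.3102]
eef_rot: [0.02, 1.0, -0.0, 0.0]
contact_force: [-4.2, -1.1, 15.8]
opening: 0.004
grasp_force: 7.7
```

>>> {"fn": "carry_out", "kwargs": {"turn": [[0,0,0],[0,0,0],[0,0,0],[0,0,0],[0,0,0],[0,0,0],[0,0,0],[0,0,0],[0,0,0]], "offset": [[0,0,-0.003],[0,0,0],[0,0,0],[0,0,0.05],[0,0,0.1],[0,0.1,0.1],[0,0.12,0],[0,0.12,0],[0,0,0]], "gripper": [1,1,1,1,1,1,1,1,1]}}

```text
time_s: 10.15
tcp_pos: [0.5178, 0.1801, 0.402]
eef_rot: [0.017, 1.0, 0.002, -0.0]
contact_force: [0.2, -0.9, 0.6]
opening: 0.005
grasp_force: 0.0
```

```bash
python3 - <<'E'
from h import *
c=imaging.camera("side");s=bot.get_state();W=cloud(c);print(s["tcp_pos"],s["contact_force"])
f=np.array([.0396,.9992]);q=np.array([.516,-.0335]);n=np.array([-.9992,.0396])
L=(W[...,:2]-q)@f;Y=(W[...,:2]-q)@n;k=c["color"].astype(int)
m=(abs(Y)<.03)&(W[...,2]>.05)&(W[...,2]<.095)&(L>-.12)&(L<-.02)&(k.min(-1)>90)
print("plate",np.percentile(L[m],[25,50,75]))
o=(k[...,2]>150)&(k[...,0]<60)&(k[...,1]<150)&(W[...,2]>.1)&(W[...,2]<.2)&(abs(Y)<.06)&(L>.04)&(L<.16)
A=np.polyfit(L[o],W[...,2][o],1);print("guard",o.sum(),A,np.percentile(W[...,2][o],[5,50,95]))
cv2.imwrite("pics/side4.png",cv2.resize(c["color"][110:360,140:400],None,fx=2.3,fy=2.3))
E
```

```text
[0.51788296 0.17782897 0.40172699] [ 0.71294457 -0.66891922 -0.01039214]
plate [-0.0621764  -0.06157309 -0.06081778]
guard 268 [0.00573999 0.10974482] [0.10693766 0.11042575 0.1124198 ]
```

View pics/side4.png

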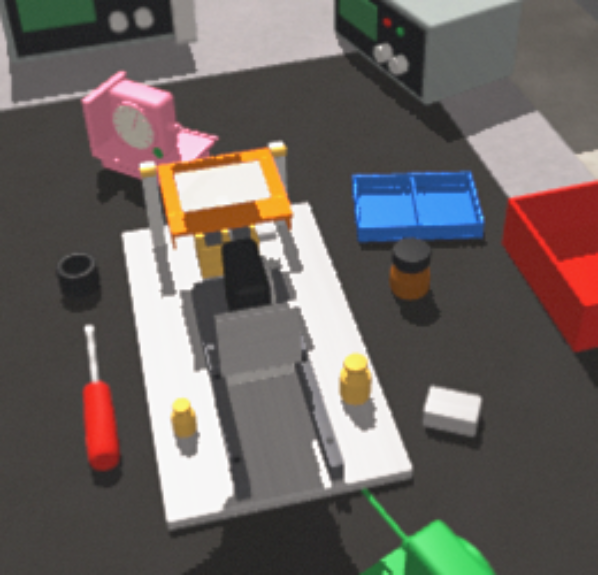

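The guard lies level (slope 0.006 rad, z 0.110). The carriage is still home, the bystanders haven't moved and the arm is clear.

```bash
python3 -c "
from workcell import ticket; print(ticket.job_done())"
```

```text
the job is handed in; nothing more can be done
None
```

The job is handed in, with no verdict returned: by my last camera check the carriage is home against the brass stop, the guard is shut level above the vice, and the weights, tools and other things were left where they stood.

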